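Move the keyhole cover from the cured mould to the next mould

TASK

The piece in the covered mould has cured: push the cover along by a turned-up end until the two screw heads stand in the wide ends of the keyholes, lift it off by its handle, lower it gently over the screw heads of the other, open mould, and push it by its end until it is fully home and locked under the heads. The handle is for lifting only: keep the fingers off it whenever the cover is hooked under the screw heads. Leave the cured piece in its mould and the things standing around where they are.

Things in the scene. Friction and masses are not known exactly. Their poses are not given: they have to be found in the camera images.
- cover: Loose aluminium cover plate, 150 mm long (its x), 96 wide (y), 4 thick, 0.24 kg, ends turned up, two keyholes along x. Origin: centre of its underside, z up. Starts locked on mould_a: x along the mould's x, centred within 3 mm. Slid 18 mm (16 to 20) in its own +x from centred it is free and lifts straight off; past 21 mm the heads catch again. Slides with about 1 N and stays where left.
- keyhole (a point): Centre of the wide end (19 mm across) of one keyhole, at the plate's top, x, y = (+22, +32) mm on the cover; a 9.5 mm wide slot runs from it 18 mm in +x to the narrow end at (+40, +32). The other keyhole is alike: wide end (-58, -32), narrow end (-40, -32). To lock: set down 18 mm off the mould's centre in the cover's +x, then push 18 mm in -x, to the stop, where it is centred.
- end_minus (a point): Middle of the outer face of the turned-up end at the cover's x = -75 mm, half-way up. Each end is a flange 96 mm wide and 4 mm thick, rising 16 mm above the plate's top, to be pushed from outside or inside. Pushing this one from outside moves the cover in its +x (unlocks).
- end_plus (a point): The same on the turned-up end at the cover's x = +75 mm. Pushing it from outside moves the cover in its -x (locks).
- lift_handle: The cover's lifting handle: a black plastic bar 60 mm long (x), 12 wide (y), 12 high, on two legs at its ends, fixed along the middle of the cover. Origin: the bar's centre, 30 mm straight above the origin of the cover (26 mm above the plate's top); axes as the cover's.
- mould_a: The mould covered at the start, the cured piece in its H-shaped cavity (72 x 48, 20 mm deep): a fixed pale blue-grey plastic block 156 (x) x 112 (y) x 35 mm high. At each end a foot 44 mm wide and 6 high reaches 20 mm out. Origin: centre of its underside on the bench, z up. The cover's underside rests on its flat top, 35 mm up, held by two headed screws.
- mould_b: The other mould, open and empty, the same as mould_a in every size and in its screws; origin and axes alike. One mould stands left and one right of the robot's middle line. The cover fits it either way round (its x along the mould's x or against it); its own +x stays the unlocking way.
- screw_a (a point): Top of one steel shoulder screw of mould_a, at x, y = (+40, +32) mm on the mould; the other stands at (-40, -32). Each: a shank 7 mm across and 6 mm tall above the mould's top, then a domed head 13 mm across and 4.6 mm tall.
- screw_b (a point): The same screw top on mould_b, at (+40, +32) mm; its other screw stands at (-40, -32).
- casting: The cured H-shaped resin piece, 69 by 45 by 17 mm, lying loose in the cavity of mould_a, hidden by the cover at the start. Origin: centre of its underside. To be left there.
- pigment_jar: Bystander: small jar with a white cap, 30 mm across, 52 mm high, between the moulds. Origin: centre of its underside.
- tape_roll: Bystander: white tape roll lying flat, 86 mm across, 24 mm high, beyond the moulds. Origin: centre of its underside.
- mixing_cup: Bystander: clear mixing cup, 84 mm across the rim, 65 mm high, on the left. Origin: centre of its underside.
- release_bottle: Bystander: grey bottle of release agent, 52 mm across, 150 mm high, on the right. Origin: centre of its underside.
Things that resemble listed ones, but are neither listed nor needed, are in the scene too. Leave any brown or pink look-alike of the mould_b alone.

How it is judged:
On the way, in this order (a step that is already met when the one before it is completed fails the run):
1. the cover, still lying on its mould, is pushed along until it is free of the screw heads (z of cover in the frame of mould_a below 0.038 m and horizontal distance between cover and mould_a between 0.0145 and 0.0225 m), for 0.1 s.
2. the cover is lifted clear of the screw heads (z of cover in the frame of mould_a above 0.065 m), for 0.1 s.
3. the cover lies flat on the other mould, down over both screw heads, not yet pushed home (z of cover in the frame of mould_b below 0.038 m and horizontal distance between cover and mould_b between 0.012 and 0.0225 m and angle between the x axis of cover and the x axis of mould_b, either way round below 0.1 rad), for 0.1 s.
4. the cover is pushed home (z of cover in the frame of mould_b below 0.038 m and horizontal distance between cover and mould_b below 0.005 m and angle between the x axis of cover and the x axis of mould_b, either way round below 0.07 rad), for 0.1 s.
At the end, for the whole second after the job is handed in: The cover lies flat and at rest on the other mould (underside within 3 mm of its top), its centre within 5 mm of the mould's centre and its length within 4 degrees of the mould's, so that both screw heads hold it; the cured piece still lies in its own mould, within 6 mm of its middle (all of step 4 and angle between cover's own z axis and vertical below 0.05 rad and linear speed of cover below 0.02 m/s and horizontal distance between casting and mould_a below 0.006 m and z of casting in the frame of mould_a below 0.02 m); the robot touches nothing.
It fails at once if the fingers bear on the handle while the cover lies hooked under the screw heads (within 12 mm of home) on a mould ((z of cover in the frame of mould_a below 0.038 m and horizontal distance between cover and mould_a below 0.012 m and contact force between the fingers and lift_handle above 1 N) or (z of cover in the frame of mould_b below 0.038 m and horizontal distance between cover and mould_b below 0.012 m and contact force between the fingers and lift_handle above 1 N)).
It fails at once if the cover is let fall from more than about a centimetre (loose from the fingers and faster than 0.35 m/s) (linear speed of cover above 0.35 m/s and contact force between the fingers and cover below 0.1 N).
It fails at once if the cover is banged or forced against a mould (over 60 N) (contact force between cover and mould_a above 60 N or contact force between cover and mould_b above 60 N).
It fails at once if the cured piece is shifted in its mould or taken out (distance of casting from where it was at the start of the episode above 0.012 m).
It fails at once if a bystander is shifted by more than 25 mm or tipped (distance of any of pigment_jar, tape_roll, mixing_cup, release_bottle from where it was at the start of the episode above 0.025 m or angle between any of pigment_jar, tape_roll, mixing_cup, release_bottle's own z axis and vertical above 0.4 rad).
It also fails if it takes over 61 s, if anything falls off the work surface, if the arm or the gripper's body presses on something with over 40 N, if the wrist force passes 120 N, or if a joint passes its speed limit or range.

ROBOT

A 7-joint arm with a two-finger parallel gripper is mounted at the origin on the work surface. World frame = base frame: x ahead of the robot, y to its left, z up, the work surface at z = 0. Lengths are in m, angles in rad, forces in N, time in s.
With the tool pointing down it reaches from about 0.35 to 0.9 m from the base axis. Payload 8.1 kg.
Tool frame: the origin (TCP) lies on the centre line of the jaws, within the pads' length; the fingertips stand 17 mm ahead of it and the grasp point (between the pads) lies 2 mm behind it; z points along the fingers, y is the direction in which the jaws open and shut (so a half turn about z gives the same grasp; the last joint's range is limited). The gripper opens to 92 mm and grips with 3 to 60 N. Pads are 19 mm wide; open, the fingers measure 130 mm over their backs; the gripper's body (75 mm by 190 mm) begins 47 mm behind the grasp point.
Start: joints at [-1.349, 0.434, 0.025, 1.573, -0.012, 1.134, -0.075], TCP at [0.199, 0.592, 0.244] pointing down, gripper open.
Joint ranges: [-2.62, 2.62], [-0.44, 2.09], [-1.27, 1.32], [0.08, 2.57], [-1.32, 4.46], [0.12, 2], [-2.74, 2.74]. Speed limits (rad/s): [2.22, 2.22, 3.01, 3.01, 3.14, 3.14, 3.14].

INTERFACE

Orientations are given as a rotation vector (axis times angle).
In Python, from cell import arm gives the robot as it stands.
- The arm moves only by the shell command python3 -m creep 'ROWS' [FORCE]. ROWS is JSON, a list that holds one entry, the list of rows, each a list of 7 numbers: the shift along the world's x, y, z in cm, then the turn, a rotation vector about the world's x, y, z in degrees, then the opening, from -1 (shut) to 1 (fully open), so that 0 is half open. In form: [[[tx, ty, tz, ax, ay, az, jaw], ...]]. A call has 1 to 5 rows; each row is the pose to reach, as a shift and turn from the pose commanded when the call began; what a row does not reach only later rows make up. A row lasts 1/10 s, in which the tool goes at most 50 mm and 8.59 degrees, less where a joint would pass 70% of its speed; a pose out of reach is approached as far as the arm can. A call with a gripper value outside its range is refused whole. The fingers move at their own pace and stop on an object; FORCE is the grip in N (left out, the last holds). Time passes only in rows, so rows that repeat a pose let the fingers close. It gives the time, the measured TCP pose, the force and the opening at its end, in the units of the state.
- arm.observe(): the state, without advancing time (a new reading comes with each control period).
- arm.get_image(name): name is "side" or "top" or "wrist"; returns the picture (400x640x3 uint8, red, green, blue); there is no depth.
- arm.camera_model(name): a dict with "vfov" (degrees; the focal length in pixels is half the picture's height over the tangent of half this angle, whatever the lens; pixels are square), "cx", "cy" (the principal point, pixels), "k1" (the pictures are not rectified: a ray, as slopes to the right and down, at radius r is drawn at 1 + k1 r^2 times it, then the intrinsics apply), "cam_to_world" (4x4, takes a point from camera to world coordinates); the wrist camera has in their place "T_tool_cam" (4x4, takes a point from camera to tool coordinates, whose origin is the TCP and whose axes are the flange's). Camera axes: x right, y down, z forward; pixel columns grow to the right and rows downward; lengths in m; the calibration is good to about 2 mm. A picture is of the moment at which its call begins: read the wrist's pose just before it. camera_model takes no time and is no camera call.
- arm.sign_off(): hands the job in, once; it reports no verdict.
The state is a dict: "clock": time; "joints": joint angles; "dq": joint speeds; "joint_efforts": joint torques, N m; "position": TCP position; "ee_rot": TCP orientation; "force": force on the tool from outside, world axes, zero at the start; "ft_torque": the same for the moment, N m; "width": opening from 0.0 (shut) to 1.0 (fully open).
Only numpy, scipy, OpenCV 4.12 (cv2) and the standard library are available. Lean on these libraries where they do the work, as an engineer would, in place of code of your own. Each camera call takes 0.05 s, during which the arm holds its last target.

## Working session

There is one attempt and no reset: what is moved stays moved. The work goes in short steps, Python scripts to look and compute and a shell command to move; the robot and the scene stay as the last step left them, time stands still between calls to the robot, and variables do not carry over. Pictures are saved under pics/ and viewed, and the job is handed in when it is done.

```bash
ls; mkdir -p pics; python3 - <<'E'
from cell import arm
import cv2
s=arm.observe();print(s)
for n in("top","side","wrist"):
    m=arm.camera_model(n);print(n,m)
    cv2.imwrite(f"pics/{n}0.png",arm.get_image(n)[:,:,::-1])
E
```

```text
pics
{'clock': 0.0, 'joints': array([-1.34858753,  0.4352529 ,  0.0249797 ,  1.57411257, -0.01159786,
        1.13400035, -0.0751024 ]), 'dq': array([ 2.21741496e-03, -1.61443638e-03, -1.83732121e-04,  5.32361908e-05,
       -6.25846955e-05, -1.20540317e-03,  7.46833347e-04]), 'joint_efforts': array([ 1.85463236e-04, -6.67855167e+01,  9.84759182e-01, -3.14450705e+01,
       -6.05320581e-02,  4.27888229e-02,  2.03947584e-04]), 'position': array([0.19935387, 0.59183071, 0.24292047]), 'ee_rot': array([-5.08070653e-01, -3.10012284e+00,  2.55142275e-03]), 'force': array([-0.31299046,  0.00075008,  0.32636951]), 'ft_torque': array([-0.00421485, -0.01252333, -0.05065448]), 'width': 1.0003123159625957}
top {'vfov': 53.31418653229964, 'cx': 316.88149724063027, 'cy': 205.60356274601077, 'k1': 0.0029713790749964037, 'cam_to_world': array([[-0.02633017, -0.9954615 ,  0.09145008,  0.45457968],
       [-0.99946983,  0.0244623 , -0.02148631, -0.01066662],
       [ 0.01915172, -0.09196733, -0.99557783,  1.0541876 ],
       [ 0.        ,  0.        ,  0.        ,  1.        ]])}
side {'vfov': 54.62675240885872, 'cx': 319.6586189083743, 'cy': 198.7327818346337, 'k1': -0.006249940691605108, 'cam_to_world': array([[-0.98457325, -0.09293761,  0.14825017,  0.37355869],
       [-0.17376102,  0.61888545, -0.76602083,  0.71856176],
       [-0.02055773, -0.77996372, -0.625487  ,  0.66680781],
       [ 0.        ,  0.        ,  0.        ,  1.        ]])}
wrist {'vfov': 71.27309392027482, 'cx': 316.7502033584755, 'cy': 201.87998795029083, 'k1': -0.0008916680872017794, 'T_tool_cam': array([[ 8.11732813e-04, -9.69397002e-01, -2.45497033e-01,
         6.53821675e-02],
       [ 9.99999521e-01,  6.52853589e-04,  7.28555088e-04,
         6.84812344e-04],
       [-5.45985499e-04, -2.45497507e-01,  9.69397068e-01,
        -1.41866135e-01],
       [ 0.00000000e+00,  0.00000000e+00,  0.00000000e+00,
         1.00000000e+00]])}
```

View pics/top0.png

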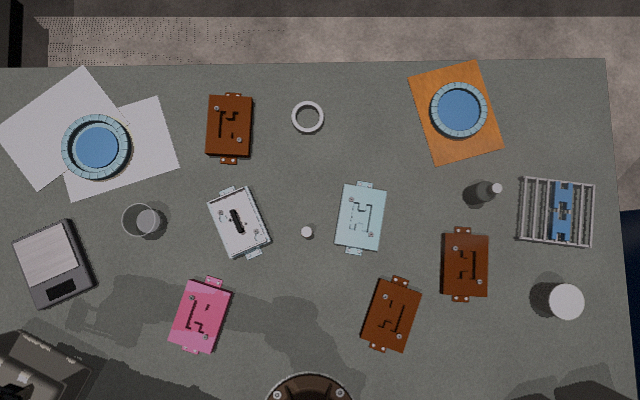

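View pics/side0.png

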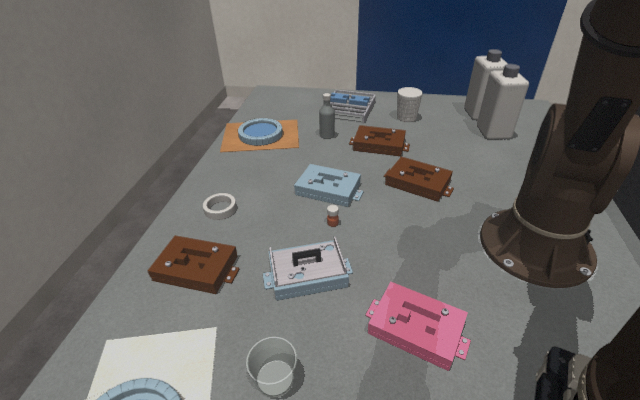

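View pics/wrist0.png

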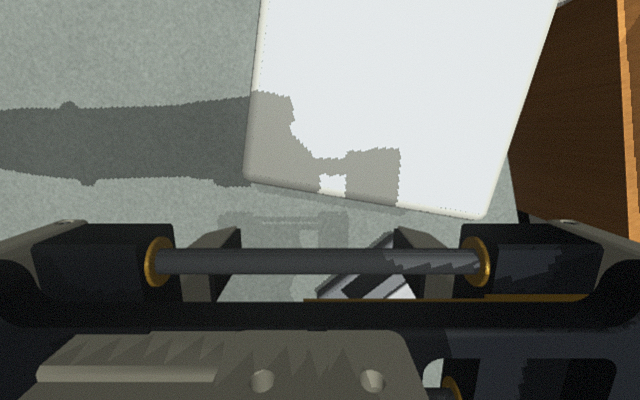

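```bash
python3 - <<'E'
import cv2
im=cv2.imread("pics/top0.png")
cv2.imwrite("pics/topL.png",cv2.resize(im[130:330,130:330],None,fx=3,fy=3,interpolation=cv2.INTER_CUBIC))
cv2.imwrite("pics/topR.png",cv2.resize(im[130:330,350:550],None,fx=3,fy=3,interpolation=cv2.INTER_CUBIC))
E
```

```text
(no output)
```

View crops.

Top view: the covered mould (mould_a) is at about (238,222). For the open mould there are the pale blue one at (360,217), brown ones at (229,127), (390,315) and (465,264), and a pink one at (199,315). Only (360,217) is pale blue-grey, so that is mould_b. I'll enlarge both to confirm.

View pics/topL.png

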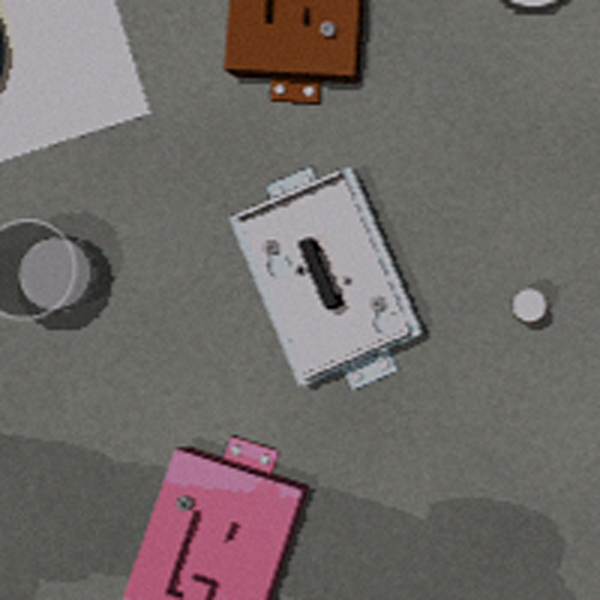

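```bash
python3 - <<'E'
import cv2
im=cv2.imread("pics/top0.png")
cv2.imwrite("pics/topB.png",cv2.resize(im[170:270,310:410],None,fx=6,fy=6,interpolation=cv2.INTER_CUBIC))
cv2.imwrite("pics/topA.png",cv2.resize(im[172:272,188:288],None,fx=6,fy=6,interpolation=cv2.INTER_CUBIC))
E
```

```text
(no output)
```

View pics/topB.png

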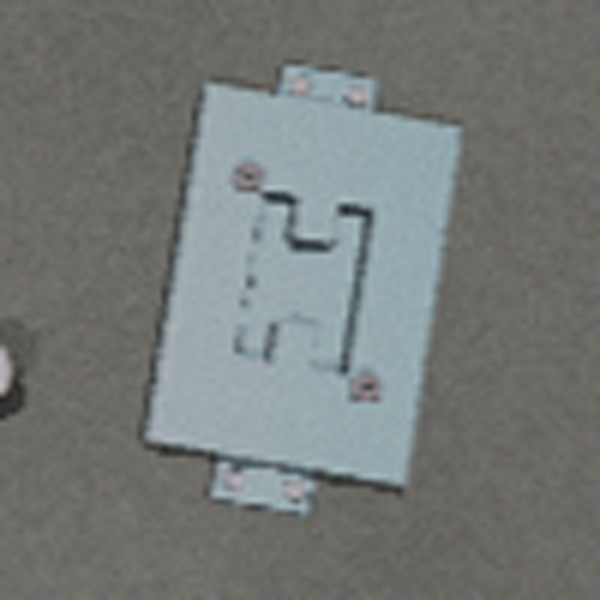

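View pics/topA.png

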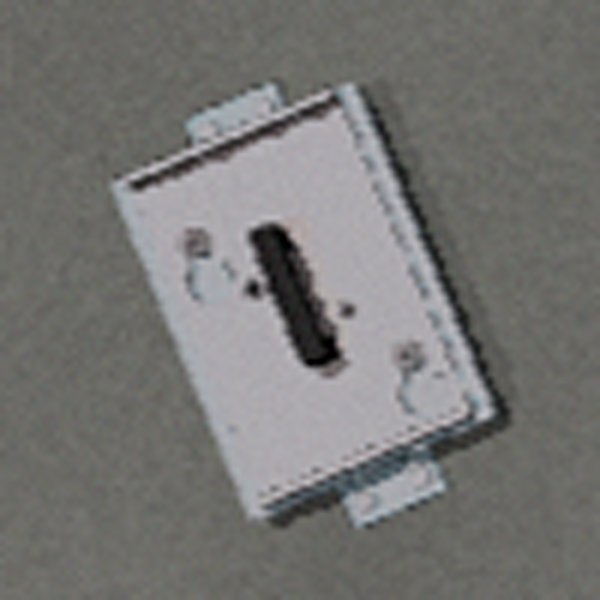

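Confirmed. In the A crop, the screw heads sit at the upper (narrow) ends, with the wide ends below them, so the cover's +x points up in the image. B is open and pale blue, with screws at (248,177) and (366,386) in its crop. Next I compute the poses.

```bash
cat > h.py <<'E'
import numpy as np, cv2
from scipy.spatial.transform import Rotation as R
from cell import arm
def ray(n,uv,s=None):
    m=arm.camera_model(n); f=200/np.tan(np.radians(m['vfov'])/2)
    K=np.array([[f,0,m['cx']],[0,f,m['cy']],[0,0,1.]])
    d=cv2.undistortPoints(np.array([[uv]],float),K,np.array([m['k1'],0,0,0,0.]))[0,0]
    if n=='wrist':
        T=np.eye(4);T[:3,:3]=R.from_rotvec(s['ee_rot']).as_matrix();T[:3,3]=s['position'];T=T@m['T_tool_cam']
    else: T=m['cam_to_world']
    return T[:3,3],T[:3,:3]@[d[0],d[1],1]
def px(n,uv,z,s=None):
    o,d=ray(n,uv,s); return o+d*(z-o[2])/d[2]
def proj(n,P,s=None):
    m=arm.camera_model(n); f=200/np.tan(np.radians(m['vfov'])/2)
    if n=='wrist':
        T=np.eye(4);T[:3,:3]=R.from_rotvec(s['ee_rot']).as_matrix();T[:3,3]=s['position'];T=T@m['T_tool_cam']
    else: T=m['cam_to_world']
    p=T[:3,:3].T@(np.array(P)-T[:3,3]); x,y=p[0]/p[2],p[1]/p[2];g=1+m['k1']*(x*x+y*y)
    return f*x*g+m['cx'],f*y*g+m['cy']
def pose(Pp,Pm,dx=80,dy=64):
    c=(Pp+Pm)/2; v=Pp-Pm; th=np.degrees(np.arctan2(v[1],v[0])-np.arctan2(dy,dx))
    return c.round(4),round(th,2),'len',np.hypot(v[0],v[1]).round(4)
def state():
    s=arm.observe(); Rm=R.from_rotvec(s['ee_rot']).as_matrix()
    print('t',round(s['clock'],2),'p',s['position'].round(4),'tool y ang',np.degrees(np.arctan2(Rm[1,1],Rm[0,1])).round(2),'tool x ang',np.degrees(np.arctan2(Rm[1,0],Rm[0,0])).round(2),'zax',Rm[:,2].round(4),'F',s['force'].round(2),'w',round(s['width'],3)); return s
def snap(n,name,crop=None,k=1):
    s=arm.observe(); im=arm.get_image(n)[:,:,::-1]
    cv2.imwrite(f'pics/{name}_raw.png',im)
    if crop: u,v,w,h=crop; im=im[v:v+h,u:u+w]
    cv2.imwrite(f'pics/{name}.png',cv2.resize(im,None,fx=k,fy=k,interpolation=cv2.INTER_CUBIC)); return s
E
python3 - <<'E'
from h import *
z=.0456
A=[px('top',p,z) for p in((220.8,212.5),(256.3,231.2))]
B=[px('top',p,z) for p in((351.3,199.5),(371,234.3))]
print('A',pose(*A));print('B',pose(*B))
c=lambda u,v:(188+u/6,172+v/6)
h=[px('top',c(*p),.071) for p in((268,230),(318,360))];print('handle ends',h)
d=h[0]-h[1];print(np.degrees(np.arctan2(d[1],d[0])),np.linalg.norm(d),(h[0]+h[1])/2)
# side view checks
for P in (px('top',(306,232),.05),px('top',(310,117),.024),px('top',(150,222),0.03)): print(P.round(3))
state()
E
```

```text
A (array([0.511 , 0.1664, 0.0456]), np.float64(22.22), 'len', np.float64(0.1017))
B (array([ 0.5158, -0.1441,  0.0456]), np.float64(-11.07), 'len', np.float64(0.1013))
handle ends [array([0.53828584, 0.17605145, 0.071     ]), array([0.48442473, 0.15605717, 0.071     ])]
20.36589104673707 0.057452505790661176 [0.51135528 0.16605431 0.071     ]
[ 0.481 -0.003  0.05 ]
[ 0.785 -0.021  0.024]
[0.517 0.394 0.03 ]
t 0.15 p [0.1994 0.592  0.2431] tool y ang 71.38 tool x ang 161.38 zax [-3.0e-04 -1.2e-03 -1.0e+00] F [0.57 0.1  0.46] w 0.999
```

A is at about (0.511, 0.166) with yaw 22°, and B at about (0.516, -0.144) with yaw -11°. The cover keeps its orientation from A to B with a turn of about -33°. First I move over A and look with the wrist camera.

```bash
python3 -m creep '[[[3.5,-3.5,0,0,0,8,1],[7,-7,0,0,0,16,1],[10.5,-10.5,0,0,0,24,1],[14,-14,0,0,0,32,1],[17,-17,0,0,0,41,1]]]'
python3 -m creep '[[[3.5,-3.5,0,0,0,0,0.5],[7,-7,0,0,0,0,0],[10.5,-10.5,0,0,0,0,-0.5],[14,-14,0,0,0,0,-1],[17,-17,0,0,0,0,-1]]]'
python3 -m creep '[[[3,-3,0,0,0,0,-1],[5.5,-5.2,0,0,0,0,-1],[5.5,-5.2,0,0,0,0,-1],[5.5,-5.2,0,0,0,0,-1]]]'
python3 - <<'E'
from h import *
s=state(); snap('wrist','wA'); print(proj('wrist',[.511,.1664,.0456],s))
E
```

```text
clock: 0.65
position: [0.3713, 0.4199, 0.2436]
ee_rot: [-0.606, 3.082, -0.001]
force: [-0.2, 0.5, -0.2]
width: 0.997
clock: 1.15
position: [0.5411, 0.2497, 0.2437]
ee_rot: [-0.597, 3.084, -0.001]
force: [-0.2, 1.6, 0.3]
width: 0.618
clock: 1.55
position: [0.5946, 0.1996, 0.2432]
ee_rot: [0.596, -3.084, 0.0]
force: [-0.7, 0.2, -0.3]
width: 0.262
t 1.55 p [0.5946 0.1996 0.2432] tool y ang 111.88 tool x ang -158.12 zax [-9.e-04 -2.e-04 -1.e+00] F [-0.68  0.21 -0.32] w 0.262
(np.float64(316.62684308202006), np.float64(109.06727336344903))
```

View pics/wA.png

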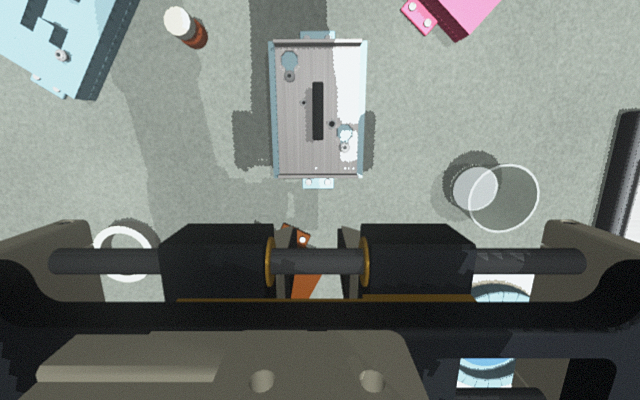

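The wrist picture shows the cover at about (319,108), screw heads near (290,76) and (344,147), and the jar at (178,20). I'll enlarge it.

```bash
python3 - <<'E'
import cv2
im=cv2.imread("pics/wA_raw.png")
cv2.imwrite("pics/wAz.png",cv2.resize(im[25:195,255:385],None,fx=4.5,fy=4.5,interpolation=cv2.INTER_CUBIC)[:600*2][:765])
im2=cv2.resize(im[25:195,255:385],None,fx=3.5,fy=3.5,interpolation=cv2.INTER_CUBIC);cv2.imwrite("pics/wAz.png",im2)
E
```

```text
(no output)
```

View pics/wAz.png

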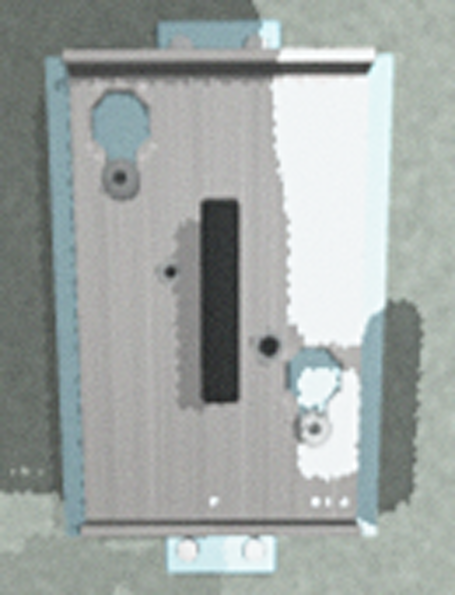

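```bash
python3 - <<'E'
from h import *
s=state()
c=lambda u,v:(255+u/3.5,25+v/3.5)
p=lambda u,v,z:px('wrist',c(u,v),z,s)
print('mould',pose(p(315,429,.0456),p(121,178,.0456)))
k=pose(p(317,374,.039),p(121,122,.039));print('cover wide ends',k)
a,b=p(220,402,.071),p(220,199,.071);d=a-b
print('handle',(a+b)/2,np.degrees(np.arctan2(d[1],d[0])),np.linalg.norm(d))
E
```

```text
t 1.6 p [0.5939 0.2009 0.2433] tool y ang 112.0 tool x ang -158.0 zax [-1.2e-03  4.0e-04 -1.0e+00] F [ 0.05  0.03 -1.18] w 0.224
mould (array([0.5134, 0.1708, 0.0456]), np.float64(22.42), 'len', np.float64(0.1023))
cover wide ends (array([0.4965, 0.1643, 0.039 ]), np.float64(22.98), 'len', np.float64(0.1028))
handle [0.51388291 0.17051561 0.071     ] 22.10109200732024 0.0593699415914614
```

The cover is centred on mould_a at about (0.5135, 0.170), yaw 22.3°. I go behind end_minus with the jaws shut, lower, and push along (0.925, 0.379).

```bash
python3 -m creep '[[[-4,-1.6,-2.5,0,0,0,-1],[-8,-3.2,-5,0,0,0,-1],[-12,-4.8,-7.5,0,0,0,-1],[-16,-6.4,-10,0,0,0,-1],[-18.2,-7.2,-12,0,0,0,-1]]]'
python3 -m creep '[[[0,0,-3,0,0,0,-1],[0,0,-5,0,0,0,-1],[0,0,-6.2,0,0,0,-1],[0,0,-6.2,0,0,0,-1]]]'
python3 - <<'E'
from h import *
s=state(); snap('side','s1',(230,200,160,140),4); snap('wrist','w1')
E
```

```text
clock: 2.1
position: [0.4077, 0.1278, 0.1227]
ee_rot: [0.602, -3.081, 0.0]
force: [0.5, 0.6, -0.5]
width: 0.002
clock: 2.5
position: [0.4108, 0.1292, 0.0607]
ee_rot: [0.602, -3.081, -0.0]
force: [-0.3, 0.0, -0.1]
width: 0.006
t 2.5 p [0.4108 0.1292 0.0607] tool y ang 112.13 tool x ang -157.87 zax [-2.6e-03 -5.0e-04 -1.0e+00] F [-0.33  0.04 -0.08] w 0.006
```

View pics/s1.png

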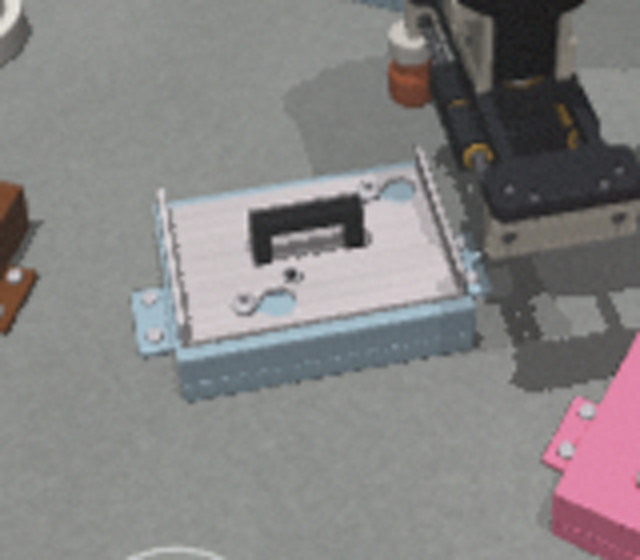

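View pics/w1.png

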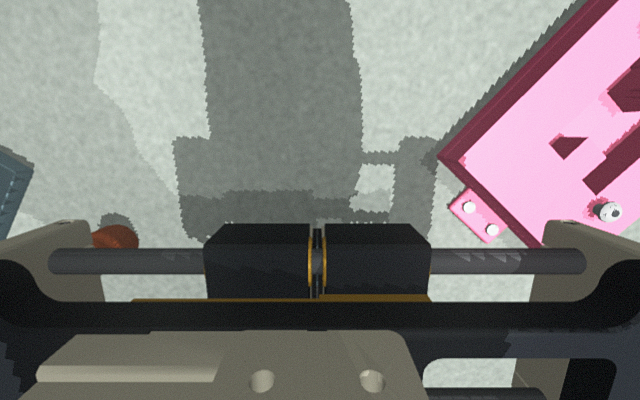

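The closed fingers stand behind end_minus, clear of everything. I approach, then push slowly.

```bash
python3 -m creep '[[[0.7,0.3,0,0,0,0,-1],[1.4,0.57,0,0,0,0,-1],[1.85,0.76,0,0,0,0,-1],[2.2,0.9,0,0,0,0,-1],[2.5,1.0,0,0,0,0,-1]]]'
python3 -m creep '[[[0.3,0.12,0,0,0,0,-1],[0.6,0.25,0,0,0,0,-1],[0.9,0.37,0,0,0,0,-1],[1.1,0.45,0,0,0,0,-1],[1.1,0.45,0,0,0,0,-1]]]'
python3 - <<'E'
from h import *
s=state(); snap('side','s2',(230,200,160,140),4); snap('top','t2',(188,172,100,100),6)
E
```

```text
clock: 3.1
position: [0.437, 0.1381, 0.0616]
ee_rot: [0.599, -3.082, 0.0]
force: [-3.8, 0.4, 1.2]
width: 0.003
clock: 3.6
position: [0.4492, 0.1431, 0.0618]
ee_rot: [-0.599, 3.083, 0.0]
force: [0.5, -0.1, -0.4]
width: 0.003
t 3.6 p [0.4492 0.1431 0.0618] tool y ang 111.98 tool x ang -158.02 zax [ 9.e-04  4.e-04 -1.e+00] F [ 0.55 -0.08 -0.4 ] w 0.003
```

View pics/s2.png

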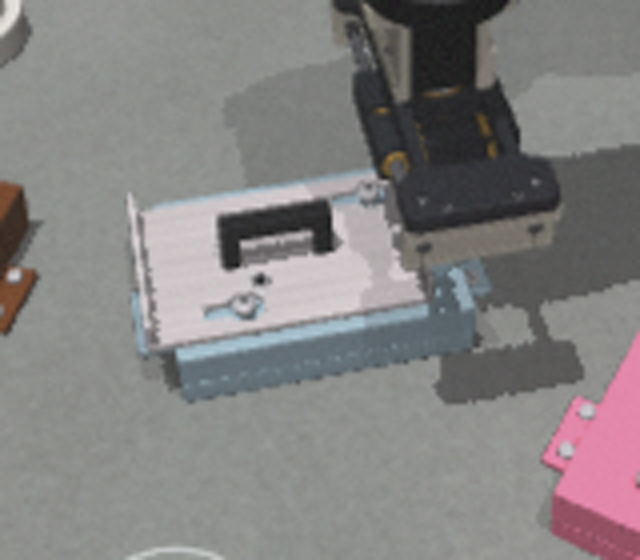

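View pics/t2.png

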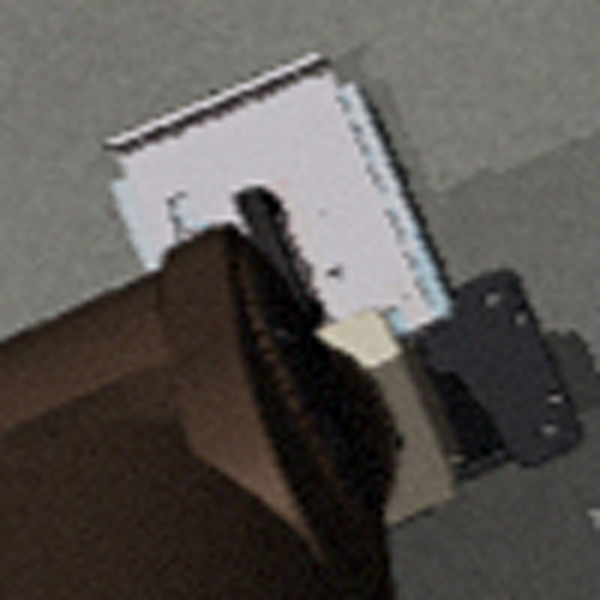

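The cover moved and the front head now appears to be in its wide end. I back off, rise and look again from above.

```bash
python3 -m creep '[[[-1,-0.4,0,0,0,0,-1],[-1.5,-0.6,0.5,0,0,0,-1],[-1.5,-0.6,5,0,0,0,-0.5],[-1.5,-0.6,10,0,0,0,0],[-1.5,-0.6,14,0,0,0,0]]]'
python3 -m creep '[[[4,1.6,1,0,0,0,0],[8,3.2,2,0,0,0,0],[12,4.8,3,0,0,0,0],[16.1,6.4,4.2,0,0,0,0],[16.1,6.4,4.2,0,0,0,0]]]'
python3 -m creep '[[[0,0,0,0,0,0,0],[0,0,0,0,0,0,0]]]'
python3 - <<'E'
from h import *
s=state(); snap('wrist','w3',(255,25,130,170),3.5)
E
```

```text
clock: 4.2
position: [0.4328, 0.1365, 0.2044]
ee_rot: [-0.599, 3.083, 0.0]
force: [1.3, 0.3, -0.3]
width: 0.215
clock: 4.7
position: [0.5985, 0.2027, 0.2449]
ee_rot: [-0.599, 3.08, 0.001]
force: [0.2, -0.8, -0.0]
width: 0.499
clock: 4.9
position: [0.5931, 0.2002, 0.2434]
ee_rot: [0.598, -3.082, 0.0]
force: [-0.2, 0.1, -0.4]
width: 0.503
t 4.9 p [0.5931 0.2002 0.2434] tool y ang 111.97 tool x ang -158.03 zax [-1.5e-03 -6.0e-04 -1.0e+00] F [-0.18  0.07 -0.36] w 0.503
```

View pics/w3.png

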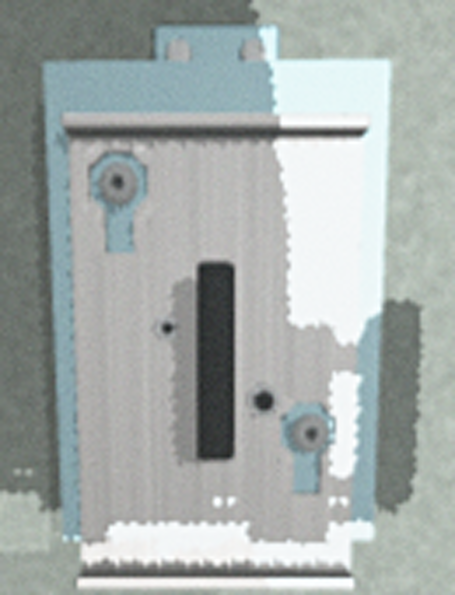

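The heads at (117,182) and (311,433) in the crop stand in the wide ends. Next I measure how far the cover moved and where the handle is.

```bash
python3 - <<'E'
from h import *
s=arm.observe(); s['position']=np.array([.594,.2004,.2437])
c=lambda u,v:(255+u/3.5,25+v/3.5)
p=lambda u,v,z:px('wrist',c(u,v),z,s)
print('mould',pose(p(311,433,.0456),p(117,182,.0456)))
print('cover wide',pose(p(307,428,.039),p(118,180,.039)))
a,b=p(216,459,.071),p(216,263,.071);d=a-b
print('handle',(a+b)/2,np.degrees(np.arctan2(d[1],d[0])),np.linalg.norm(d))
E
```

```text
mould (array([0.5152, 0.1694, 0.0456]), np.float64(22.33), 'len', np.float64(0.1026))
cover wide (array([0.514 , 0.1683, 0.039 ]), np.float64(21.95), 'len', np.float64(0.1026))
handle [0.53106049 0.17547639 0.071     ] 22.013457334933697 0.05908806982469314
```

The cover has moved about 17.5 mm and is free. I hover just above the handle to check alignment against the fingers.

```bash
python3 -m creep '[[[-2.1,-0.85,-4,0,0,0,0],[-4.2,-1.7,-8,0,0,0,0],[-6.3,-2.55,-12,0,0,0,0],[-6.3,-2.55,-12.9,0,0,0,0],[-6.3,-2.55,-12.9,0,0,0,0]]]'
python3 - <<'E'
from h import *
s=state(); snap('wrist','w4'); snap('top','t4',(188,172,100,100),6); 
for z in(.071,):
  for P in ([.531,.1755,z],[.528,.171,z]): print(proj('wrist',P,s))
E
```

```text
clock: 5.45
position: [0.5295, 0.1745, 0.1137]
ee_rot: [0.598, -3.081, 0.001]
force: [-0.2, 0.5, 0.1]
width: 0.503
t 5.45 p [0.5295 0.1745 0.1137] tool y ang 111.97 tool x ang -158.03 zax [-0.003  -0.0012 -1.    ] F [-0.18  0.45  0.14] w 0.503
(np.float64(316.5133486298157), np.float64(229.62243183590485))
(np.float64(312.1361304258615), np.float64(223.55107304720457))
```

View pics/w4.png

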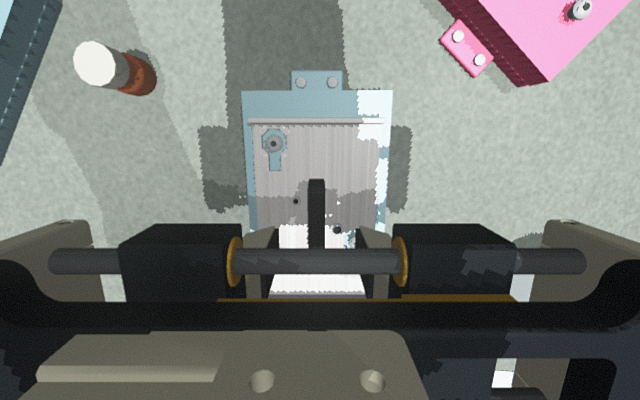

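The handle is at column 316.5 and the fingers are symmetric about 317, so they are aligned. I descend and close.

```bash
python3 -m creep '[[[0,0,-2.5,0,0,0,0],[0,0,-4.2,0,0,0,0],[0,0,-5.1,0,0,0,0],[0,0,-5.1,0,0,0,0]]]'
python3 -m creep '[[[0,0,0,0,0,0,-0.4],[0,0,0,0,0,0,-0.7],[0,0,0,0,0,0,-1],[0,0,0,0,0,0,-1],[0,0,0,0,0,0,-1]]]' 20
python3 -m creep '[[[0,0,0,0,0,0,-1],[0,0,0,0,0,0,-1],[0,0,0,0,0,0,-1]]]'
python3 - <<'E'
from h import *
s=state();snap('side','s5',(230,180,160,140),4)
E
```

```text
clock: 5.95
position: [0.5319, 0.1756, 0.0638]
ee_rot: [-0.599, 3.084, 0.0]
force: [-0.3, -0.6, 0.3]
width: 0.499
clock: 6.45
position: [0.5317, 0.1754, 0.0641]
ee_rot: [-0.599, 3.083, 0.0]
force: [-0.0, -0.4, 2.1]
width: 0.132
clock: 6.75
position: [0.5316, 0.1753, 0.0641]
ee_rot: [-0.599, 3.084, 0.0]
force: [-0.8, -1.1, 5.3]
width: 0.126
t 6.75 p [0.5316 0.1753 0.0641] tool y ang 111.98 tool x ang -158.02 zax [ 4.e-04  2.e-04 -1.e+00] F [-0.83 -1.12  5.33] w 0.126
```

View pics/s5.png

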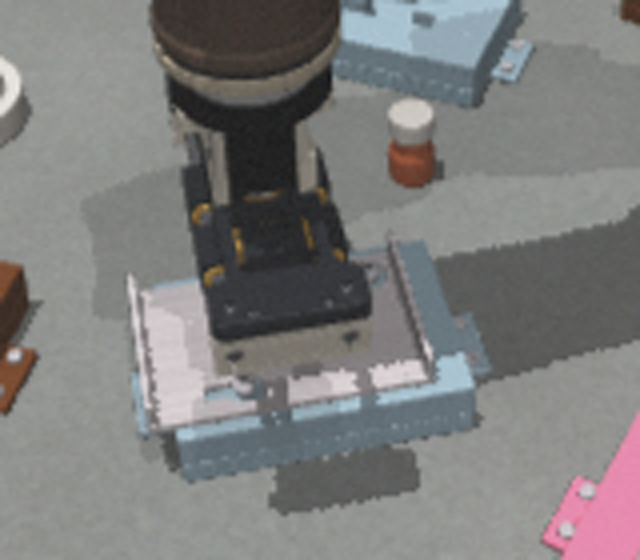

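It grips at 0.126 of the opening, which matches 12 mm. I lift gently.

```bash
python3 -m creep '[[[0,0,0.2,0,0,0,-1],[0,0,0.5,0,0,0,-1],[0,0,1,0,0,0,-1],[0,0,1.6,0,0,0,-1],[0,0,1.8,0,0,0,-1]]]'
python3 -m creep '[[[0,0,2,0,0,0,-1],[0,0,4.5,0,0,0,-1],[0,0,7,0,0,0,-1],[0,0,9,0,0,0,-1],[0,0,9,0,0,0,-1]]]'
python3 - <<'E'
from h import *
s=state();snap('side','s6',(200,120,200,150),4); snap('wrist','w6')
E
```

```text
clock: 7.3
position: [0.5318, 0.1755, 0.0825]
ee_rot: [-0.599, 3.083, 0.0]
force: [0.0, 0.4, -3.0]
width: 0.13
clock: 7.8
position: [0.5331, 0.176, 0.1746]
ee_rot: [-0.598, 3.079, 0.002]
force: [0.2, 0.3, -1.9]
width: 0.128
t 7.8 p [0.5331 0.176  0.1746] tool y ang 111.98 tool x ang -158.02 zax [ 0.0048  0.0021 -1.    ] F [ 0.16  0.33 -1.94] w 0.128
```

View pics/s6.png

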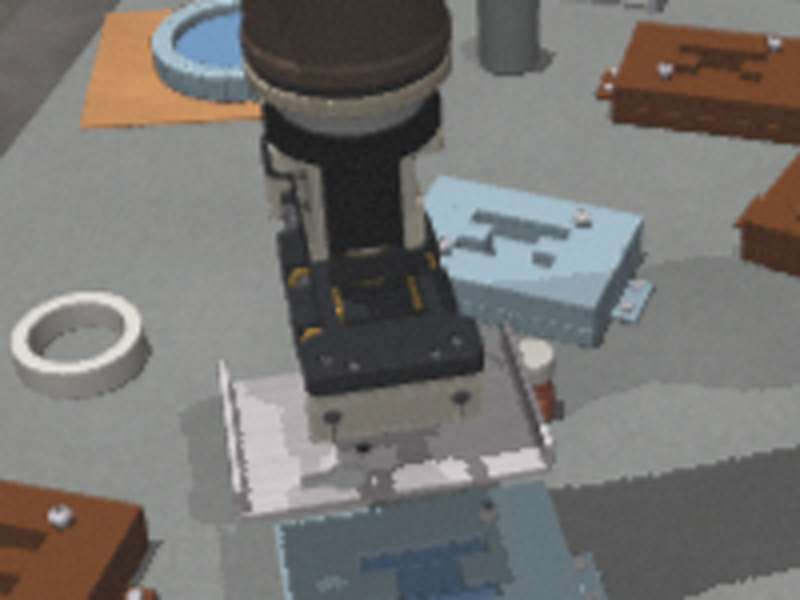

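View pics/w6.png

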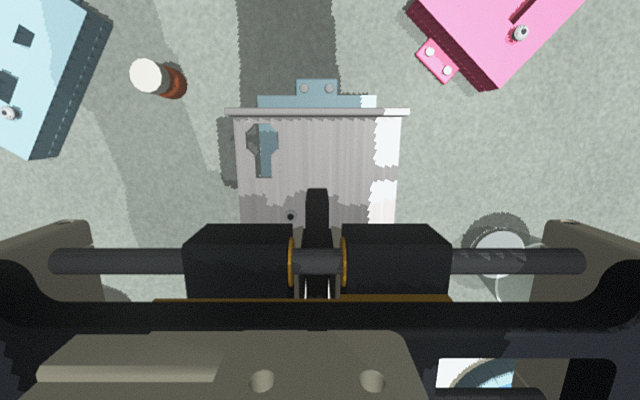

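The cover is lifted and level. From this picture I measure where it sits in the gripper, using the keyhole at about (262,142) and the end flange at about row 110.

```bash
python3 - <<'E'
import cv2
im=cv2.imread("pics/w6_raw.png")
cv2.imwrite("pics/w6z.png",cv2.resize(im[90:240,215:415],None,fx=4,fy=4,interpolation=cv2.INTER_CUBIC))
E
```

```text
(no output)
```

View pics/w6z.png

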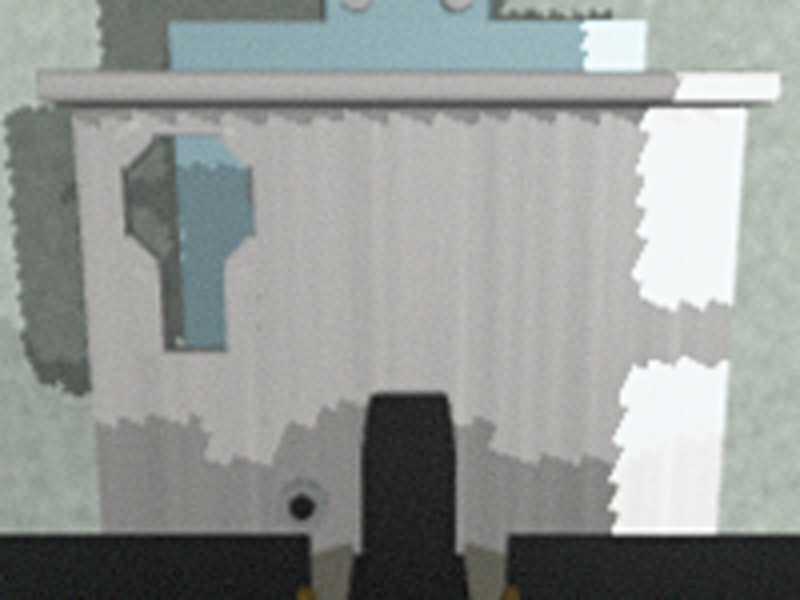

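```bash
cat >> h.py <<'E'
def tool(n_uv,ztool):
    m=arm.camera_model('wrist'); f=200/np.tan(np.radians(m['vfov'])/2)
    K=np.array([[f,0,m['cx']],[0,f,m['cy']],[0,0,1.]])
    d=cv2.undistortPoints(np.array([[n_uv]],float),K,np.array([m['k1'],0,0,0,0.]))[0,0]
    T=m['T_tool_cam'];o=T[:3,3];d=T[:3,:3]@[d[0],d[1],1];return o+d*(ztool-o[2])/d[2]
E
python3 - <<'E'
from h import *
# tool z down. TCP at 0.0290 above underside (TCP z .0641 -.035)
h=.0291
print('flange L',tool((224.25,107.75),h-.020),'R',tool((410,107.75),h-.020))
print('wide',tool((262,139.5),h-.004))
print('hole',tool((215+302/4,90+507/4),h-.004))
print('handle robot end top', tool((215+408/4,90+395/4),h-.036))
E
```

```text
flange L [ 0.07659297 -0.04709992  0.0091    ] R [0.07666954 0.04844233 0.0091    ]
wide [ 0.06020655 -0.03150187  0.0251    ]
hole [ 0.01301499 -0.01589919  0.0251    ]
handle robot end top [ 0.0374189   0.00063835 -0.0069    ]
```

The cover centre sits at tool (+1.9, +0.5) mm. I carry it up and out past B so the camera sees B's screws beyond the cover's end.

```bash
python3 -m creep '[[[1,-2.5,1.5,0,0,-3,-1],[2.5,-6,3,0,0,-7,-1],[4,-9.5,5,0,0,-11,-1],[5.5,-13,7,0,0,-14,-1],[7,-17,9,0,0,-17,-1]]]'
python3 -m creep '[[[1.6,-4,1,0,0,-4,-1],[3.2,-8,2,0,0,-8,-1],[4.8,-12,3,0,0,-12,-1],[6.4,-16,3.8,0,0,-15,-1],[7.2,-18,3.8,0,0,-16,-1]]]'
python3 -m creep '[[[0,0,0,0,0,0,-1],[0,0,0,0,0,0,-1],[0,0,0,0,0,0,-1],[0,0,0,0,0,0,-1]]]'
python3 - <<'E'
from h import *
s=state();snap('wrist','w7');s=state()
E
```

```text
clock: 8.4
position: [0.6012, 0.0047, 0.2607]
ee_rot: [0.135, -3.136, -0.001]
force: [1.2, 0.4, -3.0]
width: 0.129
clock: 8.9
position: [0.6736, -0.1797, 0.2986]
ee_rot: [-0.311, -3.125, 0.004]
force: [-0.6, -0.3, -3.0]
width: 0.125
clock: 9.3
position: [0.6734, -0.173, 0.2992]
ee_rot: [-0.298, -3.127, -0.001]
force: [-0.8, 0.2, -2.5]
width: 0.13
t 9.3 p [ 0.6734 -0.173   0.2992] tool y ang 79.1 tool x ang 169.1 zax [-7.e-04  1.e-03 -1.e+00] F [-0.81  0.22 -2.54] w 0.13
t 9.35 p [ 0.6734 -0.1732  0.2995] tool y ang 79.09 tool x ang 169.09 zax [-3.e-04  7.e-04 -1.e+00] F [-0.38  1.53 -2.41] w 0.127
```

View pics/w7.png

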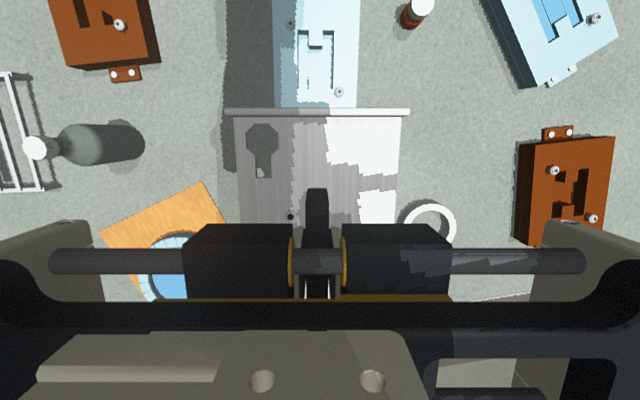

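The picture shows B's screws at about (290,23) and (339,91), beyond the held cover. I'll enlarge it.

```bash
python3 - <<'E'
import cv2
im=cv2.imread("pics/w7_raw.png")
cv2.imwrite("pics/w7z.png",cv2.resize(im[0:115,260:380],None,fx=5,fy=5,interpolation=cv2.INTER_CUBIC))
E
```

```text
(no output)
```

View pics/w7z.png

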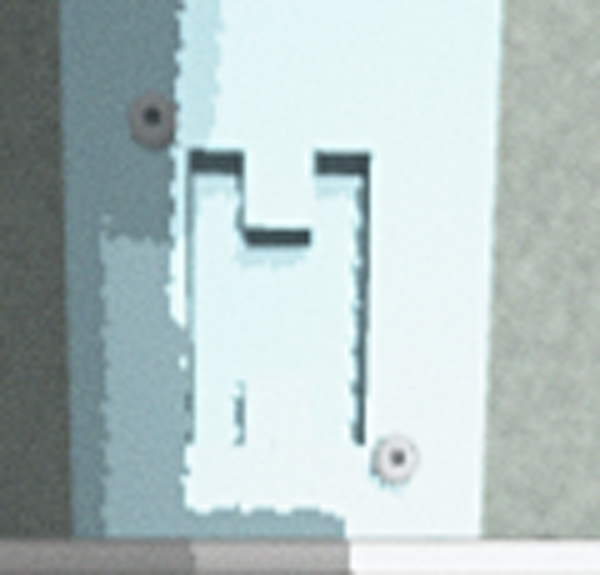

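```bash
python3 - <<'E'
from h import *
s=arm.observe(); s['position']=np.array([.6734,-.1732,.2994])
Pm=px('wrist',(290.3,23.5),.0456,s);Pp=px('wrist',(339.4,91.7),.0456,s)
B,th,*r=pose(Pp,Pm);print(B,th,r)
c,si=np.cos(np.radians(th)),np.sin(np.radians(th))
# tool x ang = th+180 ; cover centre at TCP + Rtool(.0019,.0005): tool x=-cover x, tool y=cover y
for Bc in (B[:2],np.array([.5158,-.1441])):
    C=Bc+.018*np.array([c,si]); T=C+.0019*np.array([c,si])-.0005*np.array([-si,c])
    print('B',Bc,'cover',C,'TCP',T.round(4),'cmd delta cm',((T-s['position'][:2])*100).round(2))
E
```

```text
[ 0.5194 -0.1442  0.0456] -11.31 ['len', np.float64(0.1026)]
B [ 0.5194 -0.1442] cover [ 0.53705045 -0.14773011] TCP [ 0.5388 -0.1486] cmd delta cm [-13.46   2.46]
B [ 0.5158 -0.1441] cover [ 0.53345045 -0.14763011] TCP [ 0.5352 -0.1485] cmd delta cm [-13.82   2.47]
```

Estimates for B: wrist (0.5194, -0.1442), top camera (0.5158, -0.1441), and both give about -11.2° for yaw. I go in between, to a hover about 16 mm above the heads, and check through the visible keyhole.

```bash
python3 -m creep '[[[-3,0.5,-3,0,0,-0.2,-1],[-6,1,-6,0,0,-0.2,-1],[-9,1.6,-9,0,0,-0.2,-1],[-12,2.2,-12,0,0,-0.2,-1],[-13.6,2.45,-15,0,0,-0.2,-1]]]'
python3 -m creep '[[[0,0,-2,0,0,0,-1],[0,0,-4,0,0,0,-1],[0,0,-5.5,0,0,0,-1],[0,0,-5.8,0,0,0,-1],[0,0,-5.8,0,0,0,-1]]]'
python3 -m creep '[[[0,0,0,0,0,0,-1],[0,0,0,0,0,0,-1]]]'
python3 - <<'E'
from h import *
s=state();snap('wrist','w8',(215,70,200,150),4);s=state()
E
```

```text
clock: 9.85
position: [0.535, -0.1489, 0.1492]
ee_rot: [-0.305, -3.126, -0.001]
force: [0.6, -0.4, -2.2]
width: 0.127
clock: 10.35
position: [0.5375, -0.1497, 0.0918]
ee_rot: [-0.306, -3.126, -0.0]
force: [0.2, 0.2, -2.1]
width: 0.127
clock: 10.55
position: [0.5382, -0.1502, 0.0927]
ee_rot: [0.307, 3.125, -0.0]
force: [0.6, -0.2, -2.7]
width: 0.129
t 10.55 p [ 0.5382 -0.1502  0.0927] tool y ang 78.79 tool x ang 168.79 zax [ 1.8e-03 -2.0e-04 -1.0e+00] F [ 0.59 -0.22 -2.68] w 0.129
t 10.6 p [ 0.538  -0.1502  0.0926] tool y ang 78.79 tool x ang 168.79 zax [ 1.5e-03 -2.0e-04 -1.0e+00] F [-0.04 -0.21 -3.65] w 0.132
```

View pics/w8.png

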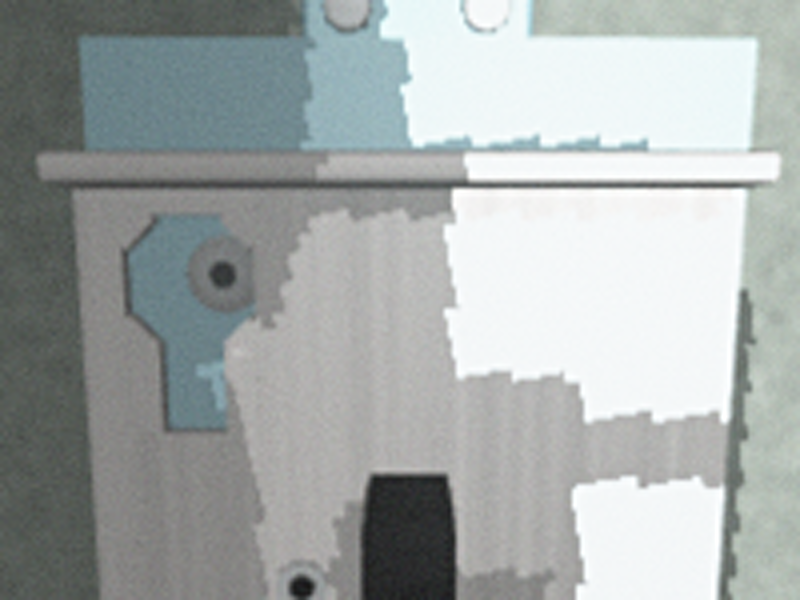

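The keyhole centre is at about (188,277) in the crop and the screw socket at (222,274), so a sideways correction is needed. I compute it with parallax.

```bash
python3 - <<'E'
from h import *
c=lambda u,v:(215+u/4,70+v/4)
z=.0926
w=tool(c(189,277),.0251); sc=tool(c(222,274),z-.0456)
d=sc-w; print(w,sc,'need cover shift in tool x,y mm',(d[:2]*1000).round(2))
a=np.radians(168.8); ex=np.array([np.cos(a),np.sin(a)]); ey=np.array([np.cos(a-np.pi/2),np.sin(a-np.pi/2)])
print('world mm',((d[0]*ex+d[1]*ey)*1000).round(2), 'ey',ey,'alt', ((d[0]*ex-d[1]*ey)*1000).round(2))
# mould lateral: edges of mould top at near end
L=tool(c(80,38),z-.035);Rr=tool(c(757,38),z-.035);print('mould end corners tool',L,Rr)
E
```

```text
[ 0.0607181  -0.03108156  0.0251    ] [ 0.06060545 -0.02977696  0.047     ] need cover shift in tool x,y mm [-0.11  1.3 ]
world mm [0.36 1.26] ey [0.19423435 0.98095516] alt [-0.14 -1.3 ]
mould end corners tool [ 0.09853853 -0.05353293  0.0576    ] [0.09863873 0.05884165 0.0576    ]
```

Shift about (+0.3, +1.5) mm, then lower slowly in two stages, watching the force.

```bash
python3 -m creep '[[[0.03,0.15,0,0,0,0,-1],[0.03,0.15,-0.4,0,0,0,-1],[0.03,0.15,-0.8,0,0,0,-1],[0.03,0.15,-1.1,0,0,0,-1],[0.03,0.15,-1.1,0,0,0,-1]]]'
python3 - <<'E'
from h import *
s=state();snap('wrist','w9',(215,70,200,150),4);s=state()
E
```

```text
clock: 11.1
position: [0.5373, -0.1486, 0.0801]
ee_rot: [-0.307, -3.125, -0.0]
force: [-0.4, 0.2, -2.6]
width: 0.126
t 11.1 p [ 0.5373 -0.1486  0.0801] tool y ang 78.77 tool x ang 168.77 zax [-1.2e-03  2.0e-04 -1.0e+00] F [-0.35  0.19 -2.57] w 0.126
t 11.15 p [ 0.5375 -0.1487  0.0803] tool y ang 78.77 tool x ang 168.77 zax [-7.e-04  1.e-04 -1.e+00] F [-0.12 -0.69 -2.22] w 0.129
```

View pics/w9.png

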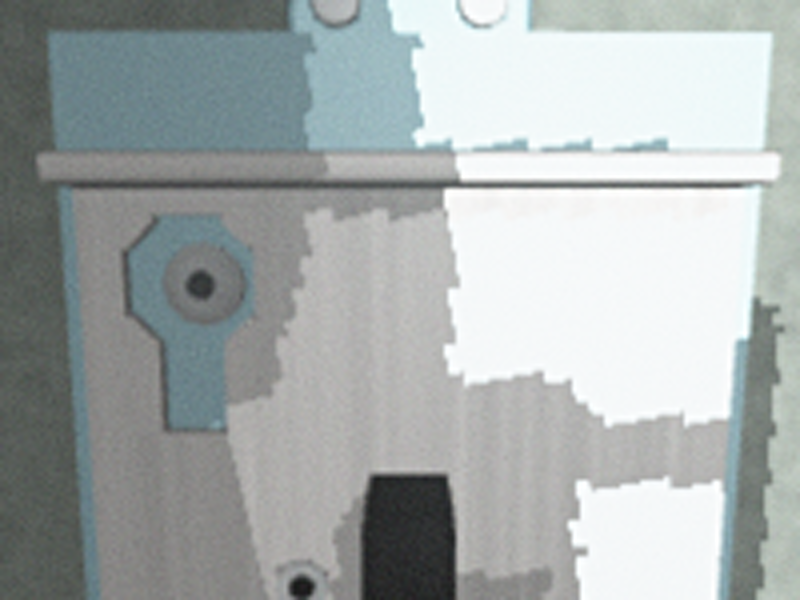

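```bash
python3 - <<'E'
from h import *
c=lambda u,v:(215+u/4,70+v/4)
z=.0802
w=tool(c(189,277),.0251); sc=tool(c(201,285),z-.0456)
print('shift mm tool',((sc-w)[:2]*1000).round(2))
L=tool(c(48,31),z-.035);Rr=tool(c(772,31),z-.035);print('mould end corners tool',L,Rr)
E
```

```text
shift mm tool [-1.47 -0.01]
mould end corners tool [ 0.09748126 -0.05506555  0.0452    ] [0.09758131 0.05747984 0.0452    ]
```

Sideways is now right and the head is 1.5 mm off lengthwise, so I shift +0.1 cm along and lower.

```bash
python3 -m creep '[[[0.1,-0.02,0,0,0,0,-1],[0.1,-0.02,-0.3,0,0,0,-1],[0.1,-0.02,-0.6,0,0,0,-1],[0.1,-0.02,-0.8,0,0,0,-1],[0.1,-0.02,-0.8,0,0,0,-1]]]'
python3 - <<'E'
from h import *
s=state();snap('wrist','w10',(215,70,200,150),4)
E
```

```text
clock: 11.65
position: [0.5385, -0.1488, 0.0723]
ee_rot: [-0.307, -3.126, -0.0]
force: [-0.7, -0.4, -2.6]
width: 0.126
t 11.65 p [ 0.5385 -0.1488  0.0723] tool y ang 78.78 tool x ang 168.78 zax [-7.e-04  2.e-04 -1.e+00] F [-0.68 -0.37 -2.61] w 0.126
```

View pics/w10.png

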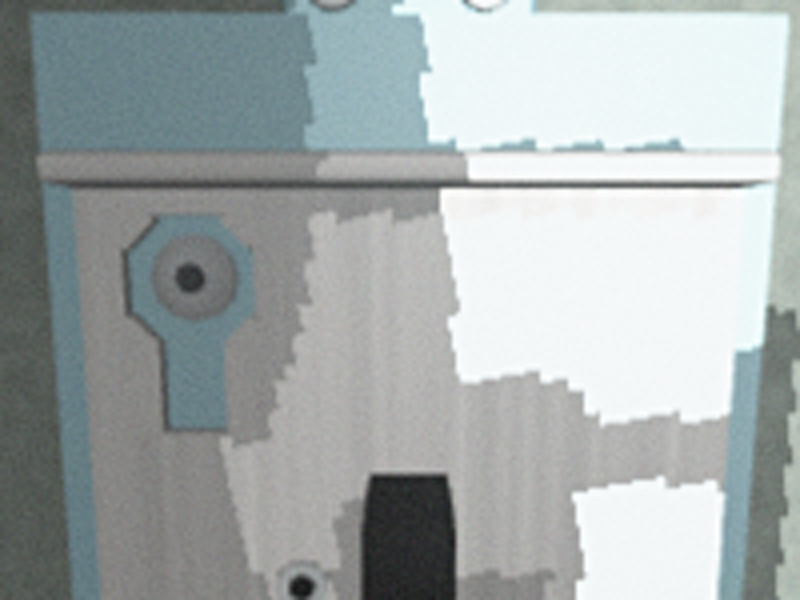

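The head is centred in the wide end and there is no contact force, so I go down the rest.

```bash
python3 -m creep '[[[0,0,-0.2,0,0,0,-1],[0,0,-0.4,0,0,0,-1],[0,0,-0.6,0,0,0,-1],[0,0,-0.72,0,0,0,-1],[0,0,-0.78,0,0,0,-1]]]'
python3 -m creep '[[[0,0,-0.04,0,0,0,-1],[0,0,-0.06,0,0,0,-1],[0,0,-0.06,0,0,0,-1]]]'
python3 - <<'E'
from h import *
s=state();snap('wrist','w11',(215,70,200,150),4);snap('side','s11',(260,100,160,120),5)
E
```

```text
clock: 12.2
position: [0.5387, -0.1489, 0.0648]
ee_rot: [-0.307, -3.126, -0.0]
force: [-0.7, 0.1, -2.5]
width: 0.13
clock: 12.5
position: [0.5388, -0.1489, 0.0644]
ee_rot: [0.307, 3.126, 0.0]
force: [-0.5, 0.7, -1.8]
width: 0.133
t 12.5 p [ 0.5388 -0.1489  0.0644] tool y ang 78.77 tool x ang 168.77 zax [ 1.e-04  0.e+00 -1.e+00] F [-0.46  0.7  -1.81] w 0.133
```

View pics/w11.png

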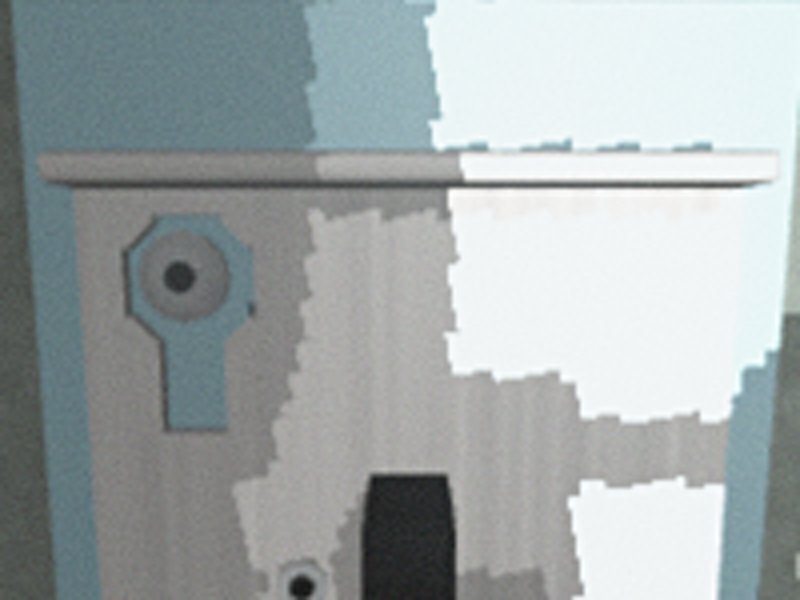

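View pics/s11.png

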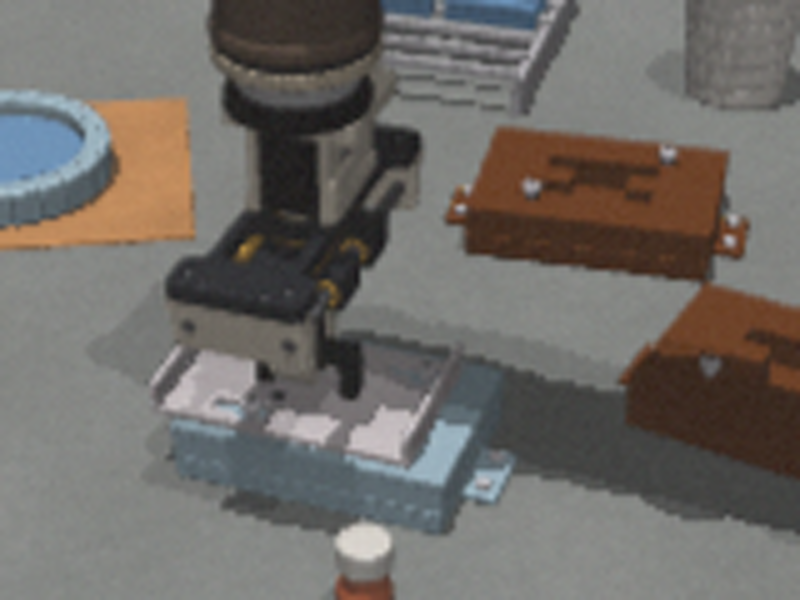

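The cover is almost touching and the head is about 1 mm left of the hole's centre. I nudge -0.7 mm sideways and settle.

```bash
python3 -m creep '[[[-0.01,-0.07,0,0,0,0,-1],[-0.01,-0.07,-0.03,0,0,0,-1],[-0.01,-0.07,-0.07,0,0,0,-1],[-0.01,-0.07,-0.1,0,0,0,-1]]]'
python3 - <<'E'
from h import *
s=state()
E
```

```text
clock: 13.0
position: [0.5388, -0.1497, 0.0641]
ee_rot: [0.307, 3.126, 0.0]
force: [-4.0, 1.6, 10.7]
width: 0.126
t 13.0 p [ 0.5388 -0.1497  0.0641] tool y ang 78.77 tool x ang 168.77 zax [ 5.e-04  1.e-04 -1.e+00] F [-4.    1.64 10.72] w 0.126
```

It is seated (10.7 N, same TCP height as on A). I release and rise.

```bash
python3 -m creep '[[[0,0,0.06,0,0,0,-1],[0,0,0.06,0,0,0,-0.5],[0,0,0.06,0,0,0,-0.2],[0,0,0.06,0,0,0,0],[0,0,0.06,0,0,0,0]]]'
python3 -m creep '[[[0,0,1,0,0,0,0],[0,0,3,0,0,0,0],[0,0,6,0,0,0,0],[0,0,10,0,0,0,0],[0,0,10,0,0,0,0]]]'
python3 -m creep '[[[3,-0.6,3,0,0,0,-0.3],[6,-1.2,6,0,0,0,-0.6],[8,-1.6,8,0,0,0,-1],[8,-1.6,8,0,0,0,-1],[8,-1.6,8,0,0,0,-1]]]'
python3 - <<'E'
from h import *
s=state();snap('wrist','w12',(235,15,170,170),3.5)
E
```

```text
clock: 13.5
position: [0.5388, -0.1496, 0.0639]
ee_rot: [0.307, 3.126, 0.0]
force: [0.0, 0.3, 0.1]
width: 0.427
clock: 14.0
position: [0.5416, -0.1506, 0.1695]
ee_rot: [0.307, 3.118, -0.001]
force: [0.1, 0.1, 0.7]
width: 0.5
clock: 14.5
position: [0.6184, -0.1656, 0.2437]
ee_rot: [-0.307, -3.126, 0.0]
force: [-0.3, 0.2, 0.8]
width: 0.113
t 14.5 p [ 0.6184 -0.1656  0.2437] tool y ang 78.78 tool x ang 168.78 zax [-2.e-04 -0.e+00 -1.e+00] F [-0.26  0.17  0.76] w 0.113
```

View pics/w12.png

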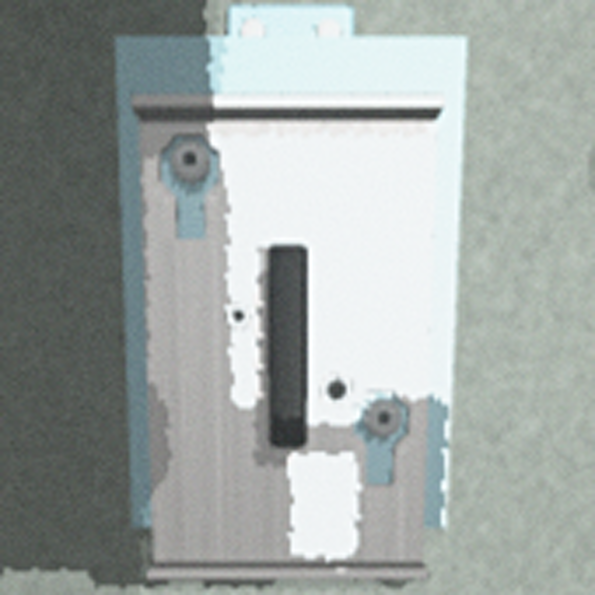

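Both heads, at (189,160) and (384,418) in the crop, stand in the wide ends with the plate flat. I go outside end_plus, shut and low.

```bash
python3 -m creep '[[[2,-0.4,-3,0,0,0,-1],[3.3,-0.65,-7,0,0,0,-1],[3.3,-0.65,-11,0,0,0,-1],[3.3,-0.65,-14,0,0,0,-1],[3.3,-0.65,-16,0,0,0,-1]]]'
python3 -m creep '[[[0,0,-1.2,0,0,0,-1],[0,0,-2.2,0,0,0,-1],[0,0,-2.2,0,0,0,-1]]]'
python3 - <<'E'
from h import *
s=state();snap('side','s13',(260,100,160,120),5)
E
```

```text
clock: 15.05
position: [0.6485, -0.1714, 0.0801]
ee_rot: [-0.307, -3.121, -0.001]
force: [0.5, -0.1, -0.1]
width: 0.007
clock: 15.35
position: [0.6507, -0.1719, 0.0609]
ee_rot: [-0.307, -3.125, -0.0]
force: [-0.5, -1.0, -0.0]
width: 0.002
t 15.35 p [ 0.6507 -0.1719  0.0609] tool y ang 78.77 tool x ang 168.77 zax [-1.9e-03  4.0e-04 -1.0e+00] F [-0.47 -1.05 -0.04] w 0.002
```

View pics/s13.png

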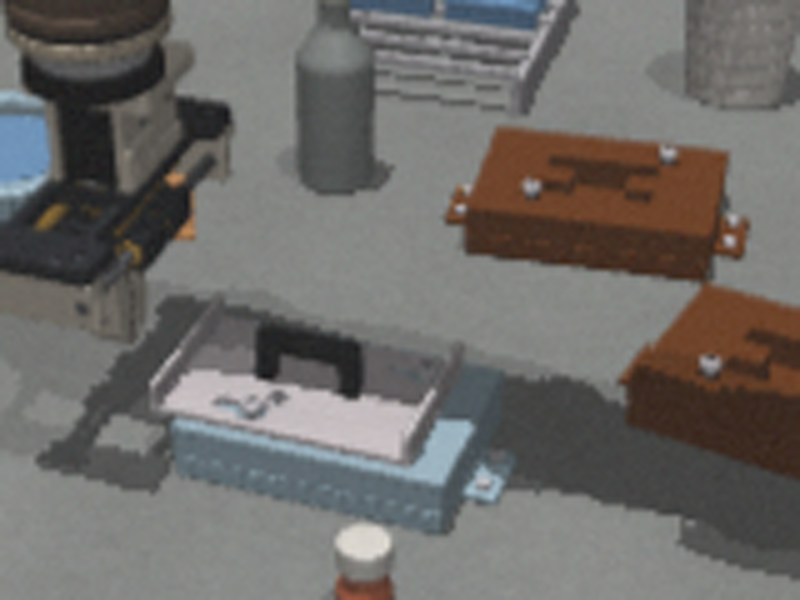

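The fingers are outside end_plus and clear. I push along (-0.98, +0.195), watching the force.

```bash
python3 -m creep '[[[-1,0.2,0,0,0,0,-1],[-1.8,0.36,0,0,0,0,-1],[-2.4,0.48,0,0,0,0,-1],[-2.7,0.54,0,0,0,0,-1],[-3,0.6,0,0,0,0,-1]]]'
python3 -m creep '[[[-0.3,0.06,0,0,0,0,-1],[-0.6,0.12,0,0,0,0,-1],[-0.9,0.18,0,0,0,0,-1],[-1.1,0.22,0,0,0,0,-1],[-1.2,0.24,0,0,0,0,-1]]]'
python3 -m creep '[[[-0.1,0.02,0,0,0,0,-1],[-0.2,0.04,0,0,0,0,-1],[-0.25,0.05,0,0,0,0,-1]]]'
```

```text
clock: 15.9
position: [0.6215, -0.166, 0.0624]
ee_rot: [0.307, 3.126, 0.0]
force: [-0.4, -0.3, 0.3]
width: 0.004
clock: 16.4
position: [0.6101, -0.1638, 0.0623]
ee_rot: [0.307, 3.125, -0.0]
force: [3.5, -0.6, 1.0]
width: 0.004
clock: 16.7
position: [0.6074, -0.1632, 0.0621]
ee_rot: [0.307, 3.126, -0.0]
force: [3.5, -0.6, 2.1]
width: 0.0
```

```bash
python3 -m creep '[[[-0.08,0.015,0,0,0,0,-1],[-0.15,0.03,0,0,0,0,-1],[-0.2,0.04,0,0,0,0,-1]]]'
python3 -m creep '[[[-0.05,0.01,0,0,0,0,-1],[-0.1,0.02,0,0,0,0,-1]]]'
python3 -m creep '[[[-0.05,0.01,0,0,0,0,-1],[-0.1,0.02,0,0,0,0,-1]]]'
python3 - <<'E'
from h import *
s=state();snap('side','s14',(260,100,160,120),5);snap('top','t14',(310,170,100,100),6)
E
```

```text
clock: 17.0
position: [0.6051, -0.1628, 0.0619]
ee_rot: [-0.307, -3.127, -0.0]
force: [3.2, -0.5, 2.0]
width: 0.005
clock: 17.2
position: [0.6041, -0.1626, 0.0619]
ee_rot: [0.307, 3.127, 0.0]
force: [4.0, -0.2, 2.9]
width: 0.005
clock: 17.4
position: [0.6031, -0.1624, 0.0619]
ee_rot: [-0.307, -3.126, -0.0]
force: [3.2, -1.1, 2.7]
width: 0.008
t 17.4 p [ 0.6031 -0.1624  0.0619] tool y ang 78.78 tool x ang 168.78 zax [-1.e-04  0.e+00 -1.e+00] F [ 3.19 -1.14  2.74] w 0.008
```

View pics/s14.png

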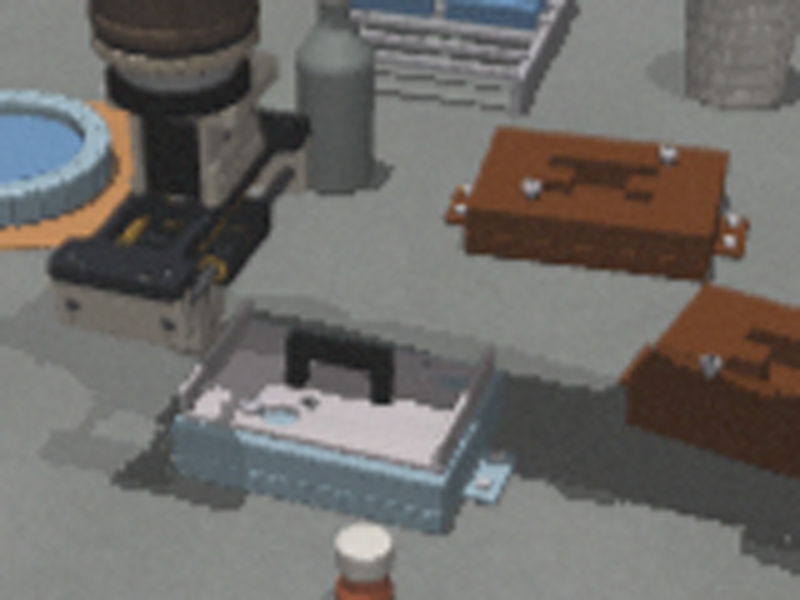

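View pics/t14.png

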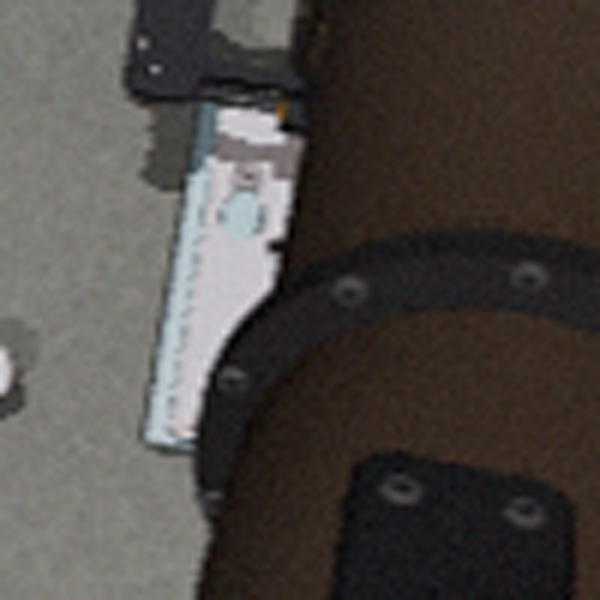

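It is almost home and the force is still only 3 N. I continue in small steps to the stop.

```bash
python3 -m creep '[[[-0.05,0.01,0,0,0,0,-1],[-0.1,0.02,0,0,0,0,-1]]]'
python3 -m creep '[[[-0.05,0.01,0,0,0,0,-1],[-0.05,0.01,0,0,0,0,-1]]]'
python3 -m creep '[[[-0.05,0.01,0,0,0,0,-1],[-0.05,0.01,0,0,0,0,-1]]]'
```

```text
clock: 17.7
position: [0.6021, -0.1621, 0.0619]
ee_rot: [-0.307, -3.126, -0.0]
force: [4.0, -1.6, 2.8]
width: 0.008
clock: 17.9
position: [0.6016, -0.1621, 0.0619]
ee_rot: [0.307, 3.127, 0.0]
force: [3.3, -0.7, 2.6]
width: 0.009
clock: 18.1
position: [0.6015, -0.1621, 0.0619]
ee_rot: [0.307, 3.126, -0.0]
force: [5.3, -0.6, 0.7]
width: 0.006
```

```bash
python3 -m creep '[[[-0.03,0.006,0,0,0,0,-1],[-0.06,0.012,0,0,0,0,-1],[-0.06,0.012,0,0,0,0,-1]]]'
python3 -m creep '[[[-0.03,0.006,0,0,0,0,-1],[-0.05,0.01,0,0,0,0,-1],[-0.05,0.01,0,0,0,0,-1]]]'
```

```text
clock: 18.4
position: [0.6014, -0.1621, 0.062]
ee_rot: [0.307, 3.125, -0.001]
force: [6.3, -1.4, -1.4]
width: 0.002
clock: 18.7
position: [0.6013, -0.162, 0.0621]
ee_rot: [0.307, 3.124, -0.001]
force: [8.8, -2.4, -0.7]
width: 0.002
```

The position has stalled and the force is rising, so this is the stop. I back off, rise and look.

```bash
python3 -m creep '[[[1.2,-0.24,0,0,0,0,-1],[2.5,-0.5,0,0,0,0,-1],[2.5,-0.5,4,0,0,0,-1],[2.5,-0.5,9,0,0,0,-1],[2.5,-0.5,14,0,0,0,-1]]]'
python3 -m creep '[[[-1,0.2,4.2,0,0,0,-1],[-1,0.2,4.2,0,0,0,-1],[-1,0.2,4.2,0,0,0,-1],[-1,0.2,4.2,0,0,0,-1]]]'
python3 - <<'E'
from h import *
s=state();snap('wrist','w15',(235,15,170,170),3.5)
E
```

```text
clock: 19.2
position: [0.623, -0.1664, 0.202]
ee_rot: [-0.307, -3.121, -0.001]
force: [0.9, 0.2, 0.7]
width: 0.005
clock: 19.6
position: [0.6138, -0.1642, 0.2422]
ee_rot: [-0.307, -3.123, -0.001]
force: [0.4, 0.2, 0.0]
width: 0.008
t 19.6 p [ 0.6138 -0.1642  0.2422] tool y ang 78.79 tool x ang 168.79 zax [-0.0036  0.001  -1.    ] F [0.37 0.24 0.03] w 0.008
```

View pics/w15.png

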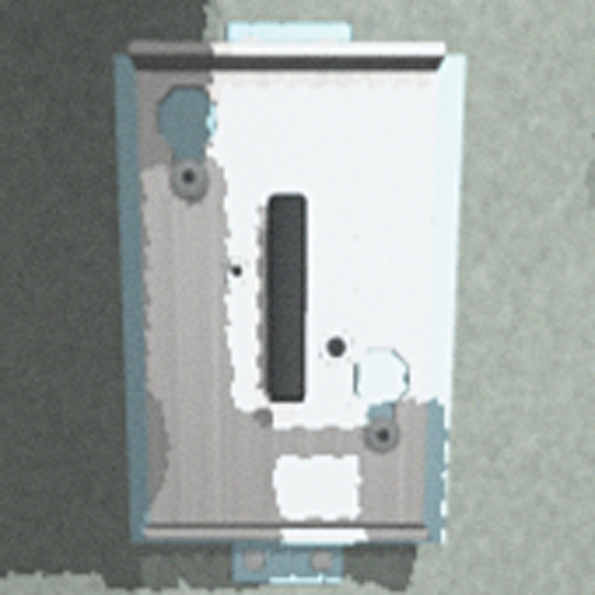

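```bash
python3 - <<'E'
from h import *
s=arm.observe()
c=lambda u,v:(235+u/3.5,15+v/3.5)
p=lambda u,v,z:px('wrist',c(u,v),z,s)
m=pose(p(381,436,.0456),p(188,178,.0456));k=pose(p(381,376,.039),p(186,118,.039))
print(m,k); t=np.radians(m[1]); C=k[0][:2]+.018*np.array([np.cos(t),np.sin(t)]);print('cover-mould mm',(C-m[0][:2])*1000)
a,b=p(286,403,.071),p(287,195,.071);print('handle',((a+b)/2).round(4))
snap('top','t15'); state()
E
```

```text
(array([ 0.5193, -0.1443,  0.0456]), np.float64(-11.53), 'len', np.float64(0.1023)) (array([ 0.5002, -0.1409,  0.039 ]), np.float64(-10.86), 'len', np.float64(0.1023))
cover-mould mm [-1.46323673 -0.1978579 ]
handle [ 0.519  -0.1446  0.071 ]
t 19.7 p [ 0.614  -0.1644  0.242 ] tool y ang 78.78 tool x ang 168.78 zax [-3.8e-03  7.0e-04 -1.0e+00] F [-0.19 -0.01  0.5 ] w 0.005
```

View pics/t15.png

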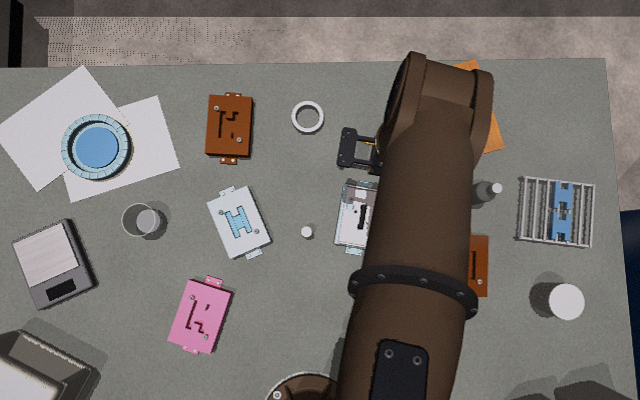

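The cover is within about 1.5 mm of centre on B and about 0.7° off its line. The casting is still in A (238,222), the bystanders are unmoved, and the arm is clear. I hand in.

```bash
python3 -c "
from cell import arm
print(arm.sign_off())"
```

```text
the job is handed in; nothing more can be done
None
```

The cover is now on mould_b, flat and locked under both screw heads. I handed the job in at about 19.7 s, and `sign_off()` gave no verdict.

**What I did:** I pushed the cover about 17.5 mm by end_minus, lifted it by the handle and carried it over with a turn of about -33°. I set it down over mould_b's heads with about 11 N of contact force. Then I pushed end_plus until the tool stalled at about 9 N, keeping the fingers off the handle while the cover was hooked.

**Last checks:**
- **Cover:** both heads sit in the narrow ends of the keyholes. The cover is about 1.5 mm from mould_b's centre going by the keyholes, and about 0.4 mm going by the handle. The angle is about 0.7° off, all from one wrist picture.
- **Everything else:** the top view shows the cured piece still in mould_a and the jar, tape roll, cup and bottle where they were. The arm was about 18 cm above the cover's rim level, touching nothing.

**What disagreed:** the top and wrist cameras differed by 3 to 5 mm on where the moulds stood. I placed the cover by sighting mould_b's screw through the keyhole instead. The end pushes also met the flange slightly off where I expected, by about 3 mm on mould_a, so I relied on pictures there and on the force at the stop.

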